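# Run-out check of a brake disc

## Robot

A 7-joint arm with a two-finger parallel gripper is mounted at the origin on a cart in front of the work surface, level with it; the furniture and walls round the work are solid. World frame = base frame: x ahead of the robot, y to its left, z up, the work surface at z = 0. Lengths are in m, angles in degrees, forces in N, time in s.
With the tool pointing down it reaches from about 0.425 to 0.875 m from the base axis. Payload 8.4 kg.
Tool frame: the origin (TCP) lies on the front face of the gripper's body, between the roots of the fingers; the fingertips stand 70 mm ahead of it and the grasp point (between the pads) lies 51 mm ahead of it (manip.nose_length is the distance from the TCP to the fingertips, in m); z points along the fingers, y is the line along which they close (so a half turn about z gives the same grasp; the last joint's range is limited). The gripper opens to 87 mm and grips with 3 to 60 N. Pads are 19 mm wide; open, the fingers measure 117 mm over their backs; the gripper's body (75 mm by 190 mm) begins 51 mm behind the grasp point.
Start: joints at [-79.538, 19.091, 2.286, 83.961, -0.768, 76.965, -3.352], TCP at [0.181, 0.624, 0.292] pointing down, gripper open.
Joint ranges: [-147.57, 147.57], [-21.85, 119.76], [-74.77, 79.35], [14.55, 137.4], [-85.83, 265.84], [4.83, 119.75], [-152.11, 152.11]. Speed limits (degrees/s): [127.2, 127.2, 159.86, 159.86, 180, 180, 180].

## Interface

Orientations are given as [roll, pitch, yaw] about the fixed x, y, z axes, in that order (R = Rz(yaw) Ry(pitch) Rx(roll)).
In Python, from cell import manip gives the robot as it stands. The module is installed in compiled form; this text tells all that it offers. Calls block until the motion is done:
- manip.move_to(position, orientation): joint-space move of the TCP to a pose.
- manip.move_l(position, orientation=None, velocity=0.15): straight line of the TCP; orientation=None keeps the orientation; velocity is the mean speed in m/s.
- manip.set_joints(angles): joint-space move.
- manip.command_gripper(opening, newtons=None): finger opening in m; newtons is the grip in N (None keeps the last); returns when the fingers have stopped.
- manip.hold(seconds).
- manip.solve_ik(position, orientation): joint angles nearest the present ones, or None.
- manip.get_obs(): the state.
- manip.snapshot(name): name is "side" or "top"; returns a dict with "image" (480x640x3 uint8, blue, green, red), "intrinsics" (3x3 intrinsics, pixels), "rvec" (rotation vector, rad) and "tvec" (3), from world to camera coordinates, as OpenCV has them. Camera axes: x right, y down, z forward; pixel columns grow to the right and rows downward; lengths in m; the calibration is good to about 2 mm. A picture is of the moment at which its call begins. There is no depth.
A pose or a line that the arm cannot do raises manip.IKError and nothing moves.
- manip.finish_job(): hands the job in; it is judged then, once.
Trained networks look in a picture, given as the dict that the camera call returned (one of the last four; its "shot" number tells which), for a name from the list of things; names that differ only in an ending like _2 or _b are one class to them, and where a whole thing is asked for, a point or a joint stands for the part that bears it (a point fixed in the world has none). Each returns a list of dicts, best first, with "score" (0 to 1); they miss things now and then, are a little off and sometimes report something else, mostly with a low value. They report only what shows in the picture. A call takes as long as a camera call.
- manip.regions_of(target, picture): "pixels" (480x640 bool, what is visible of it) and "bbox" ([left, top, right, bottom] in pixels, round what is visible of it).
The state is a dict: "clock": time; "joint_pos": joint angles; "joint_velocities": joint speeds; "joint_torque": joint torques, N m; "ee_pos": TCP position; "ee_rot": TCP orientation; "wrist_force": force on the tool from outside, world axes, zero at the start; "torque": the same for the moment, N m; "width": finger opening in m; "grip_force": force on a finger pad.
Only numpy, scipy, OpenCV 4.12 (cv2) and the standard library are available. Lean on these libraries where they do the work, as an engineer would, in place of code of your own. Each camera call takes 0.05 s, during which the arm holds its last target. There are 200 camera calls.

## Task

Check the bicycle brake disc on the run-out stand: with the fingertips, gently swing the dial-gauge arm in over the disc until it meets its stop, then put the fingertips down into one of the openings between the disc's spokes and, pushing a spoke, turn the disc slowly one full turn anticlockwise as seen from above, so that the empty bolt hole comes back to where it began. Keep the fingers off the disc's braking track (the drilled outer ring), leave the gauge arm in, and take the fingers clear at the end. Only push: lift and carry nothing, and leave the other things on the bench alone.

Things in the scene. Friction and masses are not known exactly. Their poses are not given: they have to be found in the camera images.
- stand: fixed run-out stand of grey cast metal; origin at bench level under its upright spindle, z up. A 220 mm brake disc lies level on top; the gauge post stands at x 0, y +195 mm in this frame. Round base 160 mm wide, 18 mm high; column 52 mm wide up to z 92 mm; the 46 mm wide foot to the post is up to 27 mm high: else the space below the disc's openings is free
- disc_centre (a point): centre of the disc on its upright axis, at its upper face, 115 mm above the bench. Disc 2.5 mm thick: solid carrier to radius 36 mm (a nose of radius 13 mm rises 13 mm), then six openings between six 11 mm wide spokes from radius 36 to 94 mm, each opening 55 mm wide along the circle of radius 64 mm; fingertips may reach 10 to 25 mm below the face
- empty_bolt_hole (a point): the only one of six bolt holes (22 mm from the axis) without a bolt, at the disc's upper face; turns with the disc and lies towards the stand's +x at the start. At radius 64 mm one spoke crosses in line with this hole (within 3 degrees) and the others follow every 60 degrees, so the openings are centred 30, 90, 150 ... degrees from it
- brake_track: the drilled outer ring of the disc (radius 94 to 110 mm, upper face 115 mm above the bench), which bare fingers must not touch; origin on the turning axis at the ring's underside
- brake_disc (a joint): turning angle of the disc in rad, 0 at the start, growing anticlockwise seen from above; a full turn is 6.28. It turns freely both ways with a light drag (about 1 N at radius 64 mm) and stays where it is left
- gauge_arm (a joint): swing of the gauge arm in rad: at 0 the arm points from its post along the stand's -x, it grows anticlockwise seen from above, and at 1.571 the arm points along the stand's -y, at the disc's axis, lies against its stop and its stylus stands over the braking track. It starts somewhere from 0.05 to 0.7; a push of 1 to 2 N swings it and it stays where it is left
- gauge_pivot (a point): point on the axis of the gauge arm's post, at the mid height of the arm's bar (127 mm above the bench). The round hub on it has radius 11 mm and, with its knob, reaches up to 143 mm
- gauge_bar (a point): point on the centre line of the arm's bar, 36 mm out from the pivot, where it is best pushed sideways: the bar is 12 mm wide and 12 mm high (121 to 133 mm above the bench), free along 11 to 61 mm from the pivot
- gauge_stylus (a point): lower tip of the gauge stylus at the end of the arm, 93 mm from the pivot, 116 mm above the bench. A dial of 34 mm diameter sits on the bar 78 mm from the pivot, from 133 to 144 mm above the bench
- hex_key_5: loose hex key, 34x92x5 mm, lying in front of the stand; a bystander
- wrench_13: loose combination wrench, 177 mm long; a bystander
- tape_measure: loose yellow tape measure, 35x82x63 mm; a bystander
- grease_pot: loose grease pot with a green lid, 68 mm wide, 48 mm high; a bystander
- parts_brush: loose parts brush, 191 mm long; a bystander
- lock_ring: loose black lock ring, 42 mm wide, 6 mm high; a bystander
- pedal: loose platform pedal, 82x120x22 mm; a bystander

How it is judged:
By the outcome, as a careful person would: the job done as asked, in the order asked, and still so for the second after the job is handed in, with the robot touching nothing.
It also fails if it takes over 72 s, if anything falls off the work surface, if the arm or the gripper's body presses on something with over 40 N, if the wrist force passes 120 N, or if a joint passes its speed limit or range.

## Working session

There is one attempt and no reset: what is moved stays moved. The work goes in short steps, each a Python script; the robot and the scene stay as the last script left them, time stands still between calls to the robot, and variables do not carry over. Pictures are saved under pics/ and viewed, at most 10 in all, crops included, and the job is handed in when it is done.

```bash
mkdir -p pics; cat > h.py <<'E'
import numpy as np, cv2
from cell import manip
def ray(s,uv):
    R=cv2.Rodrigues(np.array(s["rvec"],float))[0];t=np.array(s["tvec"],float).ravel()
    d=R.T@np.linalg.inv(np.array(s["intrinsics"]))@np.array([uv[0],uv[1],1.]);return -R.T@t,d
def atz(s,uv,z):
    c,d=ray(s,uv);return c+d*(z-c[2])/d[2]
def proj(s,p):
    return cv2.projectPoints(np.array(p,float).reshape(-1,3),np.array(s["rvec"],float),np.array(s["tvec"],float),np.array(s["intrinsics"],float),None)[0].reshape(-1,2)
E
python3 - <<'E'
from h import *
for n in("top","side"):
    s=manip.snapshot(n);cv2.imwrite(f"pics/{n}0.png",s["image"])
    print(n,"cam",ray(s,(320,240))[0].round(3))
    for t in("brake_track","brake_disc","empty_bolt_hole","gauge_arm","gauge_stylus","stand","hex_key_5","wrench_13","tape_measure","grease_pot","parts_brush","lock_ring","pedal"):
        r=manip.regions_of(t,s)
        for q in r[:2]:
            ys,xs=np.nonzero(q["pixels"]);print(t,round(q["score"],2),[int(v) for v in q["bbox"]],len(xs),atz(s,(xs.mean(),ys.mean()),.115).round(3)[:2])
E
```

```text
top cam [0.128 0.04  1.613]
brake_track 0.76 [289, 180, 376, 259] 1371 [ 0.601 -0.033]
brake_track 0.23 [256, 283, 283, 343] 375 [0.369 0.139]
brake_disc 0.77 [291, 179, 374, 258] 2519 [ 0.603 -0.032]
empty_bolt_hole 0.8 [290, 176, 377, 260] 2877 [ 0.603 -0.03 ]
gauge_arm 0.77 [255, 235, 287, 265] 332 [0.529 0.128]
gauge_stylus 0.68 [255, 236, 285, 265] 310 [0.528 0.127]
stand 0.97 [253, 176, 372, 267] 5050 [0.579 0.   ]
wrench_13 0.82 [259, 282, 286, 343] 287 [0.379 0.135]
wrench_13 0.57 [253, 233, 286, 266] 420 [0.529 0.128]
tape_measure 0.84 [178, 229, 202, 253] 445 [0.57 0.33]
tape_measure 0.23 [254, 234, 288, 267] 310 [0.528 0.127]
grease_pot 0.86 [435, 202, 460, 229] 567 [ 0.594 -0.331]
grease_pot 0.62 [251, 177, 374, 264] 4859 [ 0.579 -0.   ]
parts_brush 0.86 [428, 271, 488, 317] 672 [ 0.382 -0.339]
pedal 0.7 [143, 260, 185, 302] 804 [0.47  0.402]
pedal 0.37 [265, 284, 285, 338] 229 [0.39 0.13]
side cam [0.389 0.967 0.507]
brake_track 0.94 [262, 220, 351, 253] 594 [ 0.609 -0.002]
brake_disc 0.67 [316, 215, 337, 237] 253 [ 0.574 -0.108]
brake_disc 0.64 [260, 222, 350, 253] 1216 [ 0.608 -0.006]
empty_bolt_hole 0.71 [263, 222, 355, 254] 1448 [ 0.608 -0.014]
empty_bolt_hole 0.6 [344, 256, 358, 267] 56 [0.48  0.114]
gauge_arm 0.87 [304, 247, 348, 273] 425 [0.538 0.1  ]
gauge_stylus 0.94 [308, 247, 351, 270] 418 [0.536 0.097]
stand 0.72 [261, 218, 352, 252] 576 [ 0.609 -0.009]
stand 0.66 [265, 225, 353, 323] 3953 [0.565 0.143]
hex_key_5 0.6 [344, 259, 369, 270] 42 [0.474 0.118]
wrench_13 0.82 [355, 306, 424, 333] 361 [0.401 0.326]
tape_measure 0.72 [252, 338, 288, 381] 1291 [0.559 0.462]
grease_pot 0.7 [313, 214, 335, 236] 224 [ 0.576 -0.111]
parts_brush 0.5 [377, 225, 413, 248] 219 [ 0.397 -0.068]
parts_brush 0.35 [262, 218, 351, 253] 842 [ 0.608 -0.013]
lock_ring 0.63 [342, 291, 360, 303] 115 [0.464 0.263]
pedal 0.68 [287, 379, 358, 440] 2370 [0.472 0.543]
```

```bash
python3 - <<'E'
import cv2
t=cv2.imread("pics/top0.png")[165:285,235:395];cv2.imwrite("pics/topc.png",cv2.resize(t,None,fx=5,fy=5,interpolation=cv2.INTER_CUBIC))
t=cv2.imread("pics/side0.png")[205:335,240:400];cv2.imwrite("pics/sidec.png",cv2.resize(t,None,fx=4.5,fy=4.5,interpolation=cv2.INTER_CUBIC))
E
```

```text
(no output)
```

View pics/topc.png

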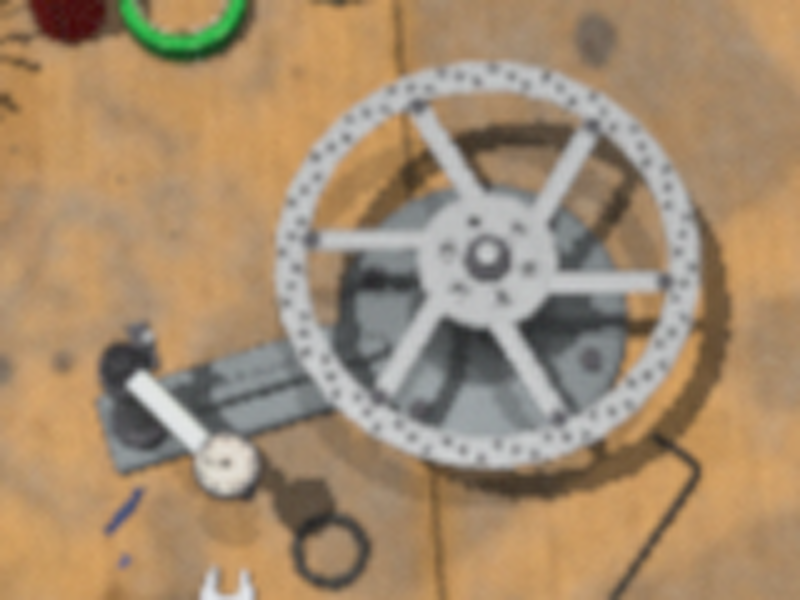

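View pics/sidec.png

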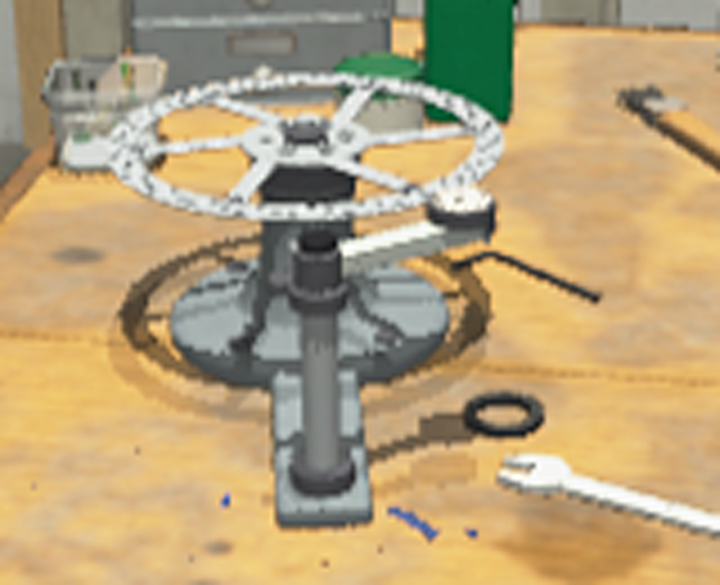

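View pics/top0.png

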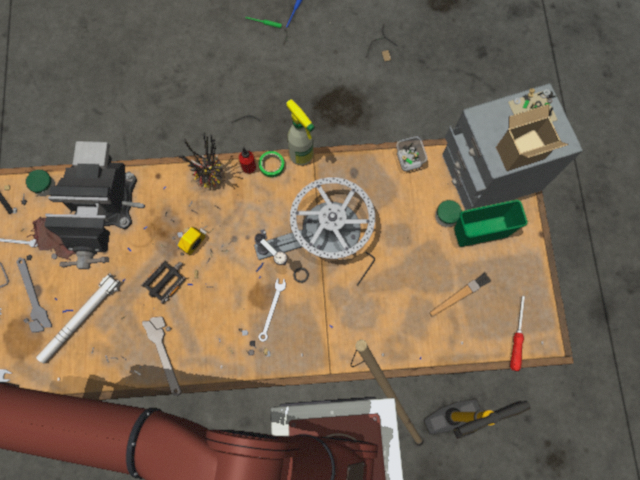

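```bash
python3 - <<'E'
from h import *
s=manip.snapshot("top");S=manip.snapshot("side")
f=lambda x,y:(235+(x+.5)/5-.5,165+(y+.5)/5-.5)
g=lambda x,y:(240+(x+.5)/4.5-.5,205+(y+.5)/4.5-.5)
# refine disc centre: ring model fit by bright area of the ring outer/inner radius
im=s["image"].astype(int);m=((im.min(2)>130)&(im.max(2)-im.min(2)<40)).astype(np.float32)
m=cv2.GaussianBlur(m,(0,0),1)
a=np.linspace(0,2*np.pi,240,endpoint=False)
def sc(c,):
    v=0
    for r,w in((.102,1),(.098,1),(.106,1),(.116,-1.5),(.088,-1.5)):
        p=proj(s,np.c_[c[0]+r*np.cos(a),c[1]+r*np.sin(a),0*a+.115]).astype(np.float32)
        v+=w*cv2.remap(m,p[:,0].copy(),p[:,1].copy(),cv2.INTER_LINEAR).mean()
    return -v
from scipy.optimize import minimize
c0=atz(s,f(488,265),.115)[:2]
c=minimize(sc,c0,method="Nelder-Mead",options=dict(initial_simplex=[c0,c0+[.006,0],c0+[0,.006]])).x
print("c",c0,c,sc(c0),sc(c),"side",atz(S,g(303,122),.128))
p=atz(s,f(123,360),.143)[:2];print("piv",p,"side",atz(S,g(320,240),.143))
print(np.hypot(*(p-c)),np.degrees(np.arctan2(*(p-c)[::-1])))
d=atz(s,f(226,463),.144)[:2];print("dial",d,np.hypot(*(d-p)),"side",atz(S,g(462,198),.144))
y=(p-c)/np.hypot(*(p-c));x=np.array([y[1],-y[0]])
v=d-p;print("theta",np.arctan2(-(v@y),-(v@x)), )
# spoke angles at r=.064
A=np.radians(np.arange(0,360,1.));q=proj(s,np.c_[c[0]+.064*np.cos(A),c[1]+.064*np.sin(A),0*A+.115]).astype(np.float32)
w=cv2.remap(m,q[:,0].copy(),q[:,1].copy(),cv2.INTER_LINEAR)
z=(w*np.exp(6j*A)).sum();print("spoke",np.degrees(np.angle(z))/6, "xdir",np.degrees(np.arctan2(x[1],x[0])))
np.savez("g.npz",c=c,p=p)
o=manip.get_obs();print(o["clock"],o["ee_rot"],o["width"],o["wrist_force"])
E
```

```text
c [ 0.60367667 -0.03371697] [ 0.60622742 -0.03342352] -2.3459716 -2.4885356 side [ 0.60749895 -0.02351022  0.128     ]
piv [0.55870217 0.15409986] side [0.55985533 0.16377004 0.143     ]
0.19345197538013972 104.22140420609955
dial [0.50148031 0.10570137] 0.07494500972721022 side [0.50261386 0.10805898 0.144     ]
theta 0.4538428596536797
spoke -21.764689252350095 xdir 14.221404206099539
1.5 [-1.79998506e+02 -1.59096951e-03  1.63852677e+02] 0.0869371487382313 [-0.70201103  0.83646212 -0.31866373]
```

```bash
cat >> h.py <<'E'
G=np.load("g.npz");C=G["c"]; P=G["p"]
def polar(s,c=C):
    # rows: angle 0.5 deg, cols: radius 20..112 mm (1 mm), at disc face
    A=np.radians(np.arange(0,360,.5))[:,None];r=np.arange(.02,.112,.001)[None]
    X=np.stack([c[0]+r*np.cos(A),c[1]+r*np.sin(A),0*A+0*r+.115],-1)
    q=proj(s,X.reshape(-1,3)).reshape(X.shape[:2]+(2,)).astype(np.float32)
    return cv2.remap(cv2.cvtColor(s["image"],cv2.COLOR_BGR2GRAY),q[...,0].copy(),q[...,1].copy(),cv2.INTER_CUBIC)
E
python3 - <<'E'
from h import *
s=manip.snapshot("top");np.savez("ref.npz",pol=polar(s))
pl=polar(s)
print(pl[::8,39:50].mean(1).astype(int).tolist())
# rectified view 300x300mm at z=.115, world x up, y left, 2px/mm
H=np.zeros((600,600,2),np.float32);jj,ii=np.meshgrid(np.arange(600),np.arange(600))
X=np.stack([C[0]+(300-ii)/2000-.0,C[1]+.05+(300-jj)/2000,0*ii+.115],-1).reshape(-1,3)
q=proj(s,X).reshape(600,600,2).astype(np.float32)
o=cv2.remap(s["image"],q[...,0].copy(),q[...,1].copy(),cv2.INTER_CUBIC)
def px(p): return int(300-(p[1]-C[1]-.05)*2000),int(300-(p[0]-C[0])*2000)
for r in(36,64,94,110):cv2.circle(o,px(C),2*r,(0,0,255),1)
for k in range(6):
    a=np.radians(20.6+60*k);cv2.circle(o,px(C+.064*np.array([np.cos(a),np.sin(a)])),3,(255,0,0),-1)
cv2.imwrite("pics/rect.png",o)
E
```

```text
[66, 59, 85, 170, 193, 160, 83, 89, 77, 71, 85, 100, 108, 103, 106, 103, 100, 106, 166, 195, 152, 104, 96, 66, 51, 73, 124, 135, 137, 137, 135, 135, 136, 184, 198, 167, 118, 131, 130, 103, 70, 86, 115, 112, 105, 98, 104, 127, 187, 197, 161, 86, 113, 119, 119, 107, 111, 97, 70, 68, 91, 130, 142, 185, 194, 157, 124, 130, 131, 117, 93, 76, 94, 123, 134, 126, 117, 121, 173, 191, 168, 116, 114, 109, 103, 93, 87, 85, 73, 68]
```

View pics/rect.png

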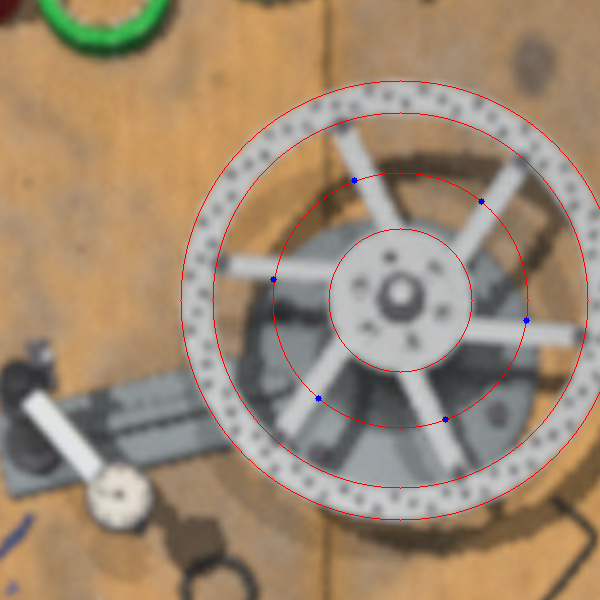

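```bash
cat >> h.py <<'E'
def F(): return np.array(manip.get_obs()["wrist_force"])
XD=np.degrees(np.arctan2(*(P-C)[::-1]))-90
def gp(phi,off,z):  # finger pose for bar angle phi (deg), off behind the bar
    t=np.radians(XD+180+phi);a=np.array([np.cos(t),np.sin(t)]);n=np.array([-a[1],a[0]])
    q=P+.036*a-off*n
    return [q[0],q[1],z],[180,0,XD+phi]
E
python3 - <<'E'
from h import *
manip.command_gripper(0.0,10)
manip.move_to(*gp(6,.022,.25));print(manip.get_obs()["width"],manip.get_obs()["clock"])
manip.move_l(gp(6,.022,.185)[0],velocity=.12)
f0=F();print(f0,manip.get_obs()["joint_pos"])
phi=6
while phi<99:
    phi+=4 if phi<74 else 1.5
    manip.move_l(*gp(phi,.022,.185),velocity=.03)
    f=F()-f0;t=np.radians(XD+180+phi);push=-f[:2]@[-np.sin(t),np.cos(t)]
    print(round(phi,1),f.round(1),round(push,1))
    if push>4.5 and phi>75 or push>9:break
o=manip.get_obs();print(o["clock"])
s=manip.snapshot("top");cv2.imwrite("pics/a1.png",cv2.resize(s["image"][165:285,235:395],None,fx=5,fy=5,interpolation=cv2.INTER_CUBIC))
E
```

```text
0.00022246746473663813 5.1333
[-0.16660169 -0.26664522  0.94898466] [-54.44914403  12.8812938   36.81775228 108.05098177  -8.70856544
  61.82064517 -83.96780724]
10 [ 0.1  0.6 -0.2] 0.5
14 [ 0.8  0.3 -0.2] -0.1
18 [ 0.1  1.  -0.4] 0.8
22 [-0.2  0.7 -2.1] 0.7
26 [ 0.8  0.3 -1.5] -0.3
30 [-0. -0. -1.] -0.0
34 [ 0.9 -0.6 -0.6] -1.0
38 [-0.2 -0.2 -0.7] 0.1
42 [-0.5  0.3 -0.9] 0.6
46 [ 0.4 -0.5 -1.2] -0.6
50 [-0.4  0.5 -1.2] 0.6
54 [ 0.1  1.  -1.2] 0.2
58 [-0.2 -0.  -1.1] 0.2
62 [ 0.3  0.7 -1.9] -0.2
66 [-0.2  0.7 -0.4] 0.3
70 [-0.6 -0.1 -1.2] 0.5
74 [ 0.2 -0.3 -0.4] -0.3
75.5 [-0.2 -0.2 -1.1] 0.2
77.0 [-0.   0.3 -1.6] 0.0
78.5 [-0.7  0.1 -0.8] 0.6
80.0 [-0.6 -0.1 -1.4] 0.7
81.5 [ 0.3 -0.3 -1. ] -0.2
83.0 [-0.  -1.  -0.2] 0.1
84.5 [-0.4 -0.5 -1.3] 0.5
86.0 [-0.2  0.4 -0.5] 0.1
87.5 [-1.5 -1.1 -1.2] 1.7
89.0 [ 0.2 -0.1 -1.4] -0.2
90.5 [-1.5  0.4 -1.2] 1.3
92.0 [-0.3  0.1 -1.1] 0.3
93.5 [-1.   0.3 -0.9] 0.8
95.0 [-0.4 -1.2 -1.2] 0.8
96.5 [-0.7 -0.1 -0.5] 0.7
98.0 [-1.3 -0.5 -1.3] 1.4
99.5 [ 0.  -0.2 -1. ] 0.1
14.325
```

```bash
python3 - <<'E'
from h import *
s=manip.snapshot("side")
a=cv2.resize(cv2.imread("pics/a1.png"),(400,300));b=cv2.resize(s["image"][195:315,230:390],(800,600)) 
cv2.imwrite("pics/a2.png",np.hstack([a,cv2.resize(b,(400,300))]))
E
```

```text
(no output)
```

View pics/a2.png

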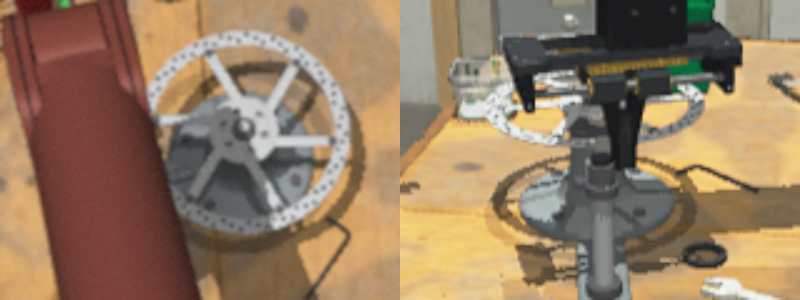

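```bash
python3 - <<'E'
from h import *
f0=np.array([-.17,-.27,.0]);phi=99.5
while phi<118:
    phi+=1
    manip.move_l(*gp(phi,.022,.185),velocity=.02)
    f=np.mean([F()-f0 for _ in range(1)],0);t=np.radians(XD+180+phi);push=-f[:2]@[-np.sin(t),np.cos(t)]
    print(round(phi,1),round(push,1),end="; ")
    if push>4:break
# back off, up
t=manip.get_obs();S=manip.snapshot("side")
manip.move_l(gp(phi,.022+.015,.185)[0],velocity=.08)
manip.move_l(gp(phi,.037,.24)[0],velocity=.12)
q=gp(phi,.037,.24)[0]
manip.move_to([C[0]+.02,C[1]-.16,.24],[180,0,XD+90])
s=manip.snapshot("top");print(manip.get_obs()["clock"])
cv2.imwrite("pics/b1.png",cv2.resize(s["image"][165:285,235:395],None,fx=5,fy=5,interpolation=cv2.INTER_CUBIC))
E
```

```text
100.5 0.9; 101.5 0.9; 102.5 1.0; 103.5 0.6; 104.5 6.1; 17.9083
```

View pics/b1.png

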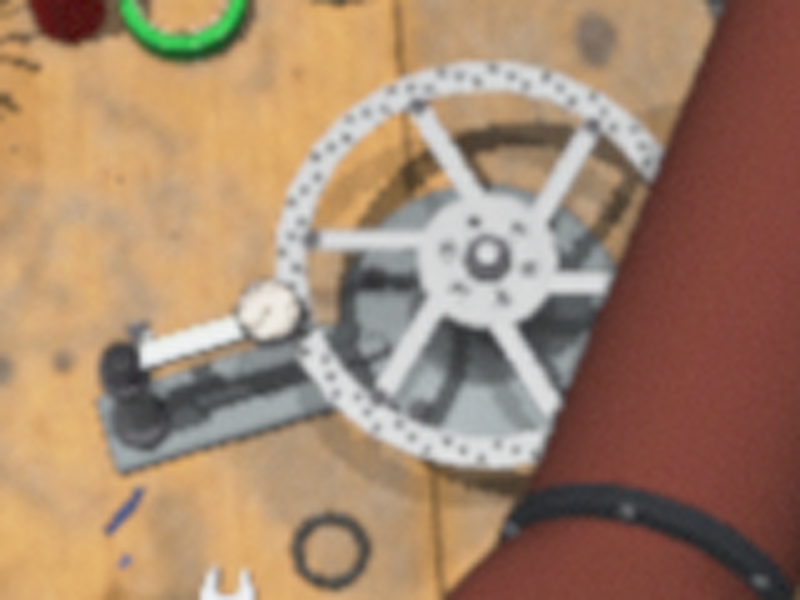

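```bash
cat >> h.py <<'E'
def dp(a,z,r=.064):
    t=np.radians(a);return [C[0]+r*np.cos(t),C[1]+r*np.sin(t),z]
def spokes(s):
    p=polar(s)[:,39:50].mean(1);out=[]
    p=np.where((p>150)&(p<230),p-140,0);k=0
    n,l=cv2.connectedComponents((p>0).astype(np.uint8)[:,None])[:2]
    for i in range(1,n):
        j=np.nonzero(l[:,0]==i)[0]
        if 8<len(j)<40: out.append(round(float((j*p[j]).sum()/p[j].sum()/2),1))
    return out
E
python3 - <<'E'
from h import *
yaw=[180,0,XD+90]
s=manip.snapshot("top");print(spokes(s))
manip.move_to(dp(-74,.22),yaw)
f0=F()
manip.move_l(dp(-74,.168),velocity=.08);f=F()-f0;print("down",f.round(1),manip.get_obs()["clock"])
if np.abs(f).max()>6: manip.move_l(dp(-74,.22));raise SystemExit
a=-74;log=[]
while a<292:
    a=min(a+10,292)
    manip.move_l(dp(a,.168),velocity=.03)
    f=F()-f0;log.append(round(float(np.linalg.norm(f)),1))
    if log[-1]>12:print("force",a,f);break
print(log,a,manip.get_obs()["clock"])
s=manip.snapshot("top");print(spokes(s))
cv2.imwrite("pics/c1.png",cv2.resize(s["image"][165:285,235:395],None,fx=5,fy=5,interpolation=cv2.INTER_CUBIC))
E
```

```text
[15.7, 75.6, 195.1, 315.8]
down [0.1 1.  0.6] 19.2417
[1.4, 1.2, 0.4, 1.5, 2.0, 1.0, 1.2, 1.1, 1.1, 0.8, 0.8, 1.7, 1.8, 0.3, 1.5, 1.6, 1.6, 1.2, 1.2, 1.4, 2.0, 1.3, 1.7, 0.3, 0.9, 1.1, 1.1, 1.3, 0.9, 0.8, 0.9, 1.3, 0.8, 1.2, 0.5, 1.1, 1.6] 292 38.5167
[11.0, 69.0]
```

View pics/c1.png

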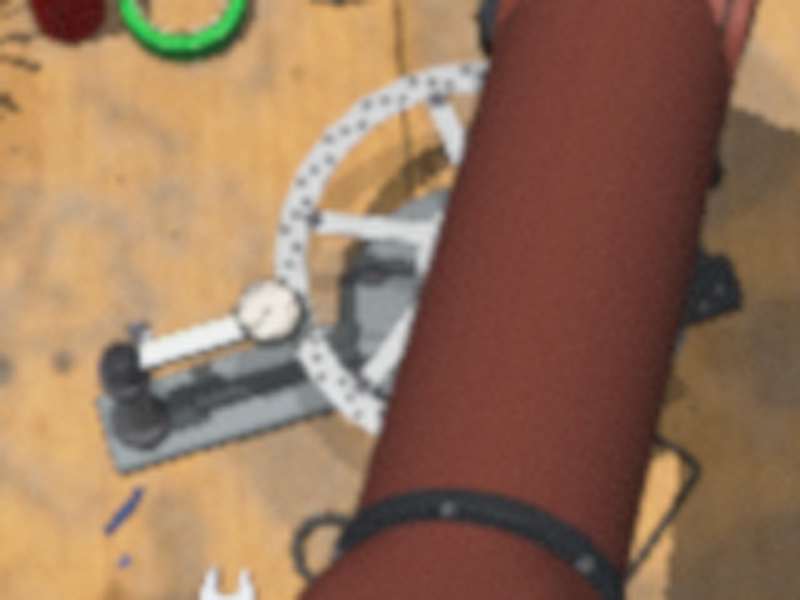

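```bash
python3 - <<'E'
from h import *
for a in (295,297.5):
    manip.move_l(dp(a,.168),velocity=.012)
manip.hold(.2)
s=manip.snapshot("top");k=spokes(s);print(k)
d=75.6-min(k,key=lambda v:abs(v-75.6));print(d)
if .2<d<2.5: manip.move_l(dp(297.5+d,.168),velocity=.01)
manip.hold(.2)
s=manip.snapshot("top");print(spokes(s))
e=297.5+max(0,min(d,2.5))
manip.move_l(dp(e-5,.168),velocity=.03)
manip.move_l(dp(e-5,.25),velocity=.12)
manip.move_to([.5,-.28,.3],[180,0,XD+90])
s=manip.snapshot("top");print(spokes(s),manip.get_obs()["clock"])
r=np.load("ref.npz")["pol"].astype(np.float32);p=polar(s).astype(np.float32)
sl=[i for i in range(92) if i<14 or i>=76]
def cc(n,cols):
    A=np.roll(r,n,0)[:,cols];w=slice(0,720)
    return np.corrcoef(A[w].ravel(),p[w][:,cols].ravel())[0,1]
b=[(round(cc(n,list(range(0,90))),3),n/2) for n in range(-20,21)];print(sorted(b)[-4:])
cv2.imwrite("pics/d1.png",cv2.resize(s["image"][165:285,235:395],None,fx=5,fy=5,interpolation=cv2.INTER_CUBIC))
E
```

```text
[16.4, 74.3, 113.2]
1.2999999999999972
[17.6, 75.7, 113.9]
[15.8, 75.7, 135.4, 195.1, 254.9, 315.8] 42.325
[(np.float64(0.976), 1.0), (np.float64(0.985), -0.5), (np.float64(0.987), 0.5), (np.float64(0.99), 0.0)]
```

View pics/d1.png

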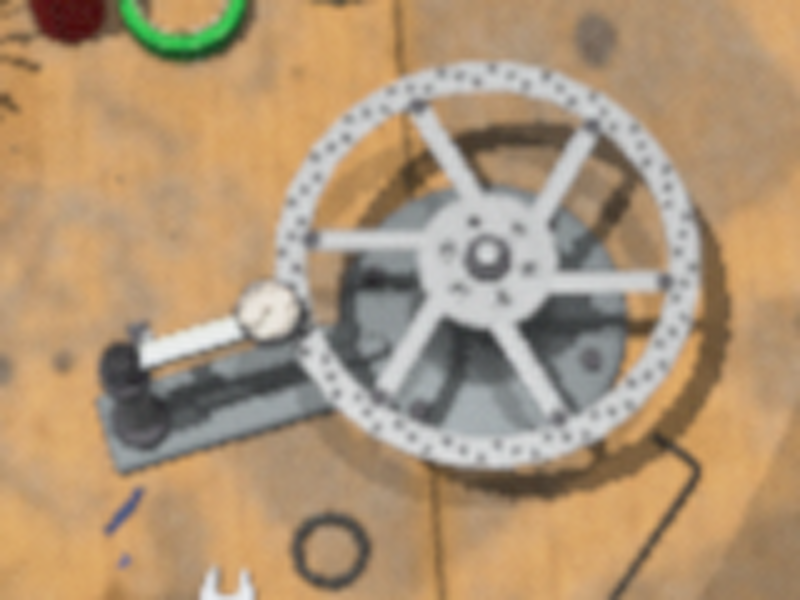

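The disc is back to within about 0.2° of its starting angle, with the bolt pattern matching the first picture (carrier around 487,262). The gauge arm is still in over the track (dial at 268,310), and nothing else has moved.

```bash
python3 -c "
from cell import manip
print(manip.finish_job())"
```

```text
the job is handed in; nothing more can be done
None
```

The job is handed in: the gauge arm is in against its stop, the disc went one full anticlockwise turn and ended within about 0.2° of its start, and the fingers are clear, with about 42 s of the 72 s used.

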